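# Hang the pierced sample board on the curing stand

### The arm

A 6-joint arm with a two-finger parallel gripper is mounted at the origin on the work surface. World frame = base frame: x ahead of the robot, y to its left, z up, the work surface at z = 0. Lengths are in m, angles in rad, forces in N, time in s.
With the tool pointing down it reaches from about 0.3 to 0.875 m from the base axis. Payload 6.4 kg.
Tool frame: the origin (TCP) lies midway between the tips of the shut fingers; the grasp point (between the pads) lies 19 mm behind it; z points along the fingers, y is the line along which they close (so a half turn about z gives the same grasp; the last joint's range is limited). The gripper opens to 85 mm and grips with 20 to 120 N. Pads are 22 mm wide; open, the fingers measure 114 mm over their backs; the gripper's body (76 mm by 85 mm) begins 54 mm behind the grasp point. The pads swing forward as they close: fully open they stand 13 mm farther back than shut.
Start: joints at [-1.335, 0.181, 1.607, -0, 1.354, -0.206], TCP at [0.246, -0.52, 0.231] pointing down, gripper open.
Joint ranges: [-2.99, 2.99], [-0.89, 2.07], [0.3, 2.58], [-1.14, 4.28], [0, 2.63], [-3.12, 3.12]. Speed limits (rad/s): [2.57, 2.57, 3.01, 3.14, 3.14, 3.14].

### API

Orientations are given as a unit quaternion [w, x, y, z].
In Python, from bench import ctrl gives the robot as it stands. The module is installed in compiled form; this text tells all that it offers.
- The arm moves only by the tool move_arm, never from a script. Its argument "plan" is one flat list of numbers, 6 for each row, row after row: the shift along the world's x, y, z in units of 50 mm (1.0 is 50 mm), then the turn, a rotation vector about the world's x, y, z in rad. A call has 1 to 10 rows; each row is the pose to reach, as a shift and turn from the pose commanded when the call began; what a row does not reach only later rows make up. A row lasts 1/8 s, in which the tool goes at most 62.5 mm and 10.7 degrees, less where a joint would pass 70% of its speed; a pose out of reach is approached as far as the arm can. A call with a gripper value outside its range is refused whole. "grip" is the finger opening in mm, from 0 to 85.4, set as the call begins (left out, the last holds). The fingers move at their own pace and stop on an object; the grip force is fixed at half the most. Time passes only in rows, so rows that repeat a pose let the fingers close. It gives the time, the measured TCP pose, the force, the opening and the grip force at its end, in the units of the state.
- ctrl.get_obs(): the state, without advancing time (a new reading comes with each control period).
- ctrl.camera(name): name is "scene" or "top"; returns a dict with "pixels" (480x640x3 uint8, red, green, blue), "fx", "fy", "cx", "cy" (pixels), "origin" and "attitude" of the camera in the world. Camera axes: x right, y down, z forward; pixel columns grow to the right and rows downward; lengths in m; the calibration is good to about 2 mm. A picture is of the moment at which its call begins. There is no depth.
- ctrl.hand_in(): hands the job in; it is judged then, once.
The state is a dict: "time_s": time; "q": joint angles; "dq": joint speeds; "joint_efforts": joint torques, N m; "eef_pos": TCP position; "eef_rot": TCP orientation; "wrist_force": force on the tool from outside, world axes, zero at the start; "torque": the same for the moment, N m; "opening": opening from 0.0 (shut) to 1.0 (fully open); "grasp_force": force on a finger pad.
Only numpy, scipy, OpenCV 4.12 (cv2) and the standard library are available. Lean on these libraries where they do the work, as an engineer would, in place of code of your own. Each camera call takes 0.05 s, during which the arm holds its last target. There are 200 camera calls.

### The job

Take the wide sample board, the only one in the slotted rack with a hanging hole, out of the rack, stand it upright on the cork mat and let go of it, so that it can be taken again across its thickness instead of by its side edges. Then bring it in over the upturned tip of the empty middle hook of the curing stand and lower it right down into the hook's throat, so that it hangs straight by its hole between the two boards already there. Never let it tip over, leave the other boards and the things on the bench where they are, and let go at the end.

Things in the scene. Friction and masses are not known exactly. Their poses are not given: they have to be found in the camera images.
- board_center (a point): Centre (half-way up) of the loose board to hang: black lacquer, pale inlay, 24 mm thick (x), 66 wide (y), 170 tall (z, up), 0.14-0.22 kg, stands by itself. The widest in the rack and the only one there with a hole, right through: 32 mm wide, 34 high, mid-width; above it a solid 46 mm head up to the top edge, 85 mm above this point. In any slot, on its floor. Either face may face out.
- board_eye (a point): On the same board: the middle of the upper edge of its hanging hole (the flat underside of the head), 39 mm above the board's centre and 124 mm above its bottom edge. This is what rests on the hook.
- blank_a_center (a point): Centre of a loose narrower black-lacquered board without a hole, 24 mm thick (x), 46 wide (y), 170 tall (z), standing in another slot of the rack. To be left standing.
- blank_b_center (a point): Centre of the second such narrower board without a hole (24 x 46 x 170 mm), in the remaining slot of the rack. To be left standing.
- rack: Fixed wooden rack, 124 (x) by 100 mm (y); origin: centre of its underside, on the bench. Three 27 mm slots along y, at x = -33, 0, +33 mm, floor 12 mm and slats 42 mm above the bench. The three boards stand in it with faces across x, only 9 mm apart face to face, too close for fingers; their side edges are free.
- mat_top (a point): Centre of the top face of a fixed square cork mat, 120 x 120 mm, 4 mm thick, lying on the bench. Axes along its sides.
- hook_seat (a point): Middle of the empty middle hook's seat (top face), 165 mm above the bench. Flat steel strip 16 mm wide (y), 5 thick. It points to -x of the stand, towards the robot. Throat 34 mm long (x -17 to +17): at the mouth an upturned tip, 5 mm thick, 12 mm above the seat; at the inner end a step of 8 mm, whence the arm runs on at that height to the rail. z up.
- hung_a_center (a point): Centre of a loose board like the one to hang, already hanging on the hook at y = +80 mm of the stand. To be left hanging.
- hung_b_center (a point): Centre of the second such board, hanging on the hook at y = -80 mm of the stand. To be left hanging.
- saucer: Loose cracked pale blue porcelain saucer, 110 mm across, 20 mm high; origin at the centre of its underside.
- whetstone: Loose dark grey whetstone in its wooden cradle, 210 x 78 x 42 mm; origin at the centre of its underside.
- coaster: Loose square black lacquered coaster with a raised gold rim, 95 x 95 x 9 mm; origin at the centre of its underside.
- tin_case: Fixed open tin case, 180 x 110 x 34 mm, with three bone scrapers inside; its lid, hinged along its left (+y) side, stands open to 150 mm high. Origin at the centre of its underside.
- stand: Fixed wooden curing stand; origin on the bench under the middle hook's seat, same axes as the seat. Hooks at y = -80, 0, +80 mm; the outer two carry boards, leaving 14 mm free on each side of a board in the middle. Behind the hooks (+x) a rail, face at x = 63 mm, top 181 mm up; posts at y = +-130 to 187 mm up. Feet 18 mm high at y = +-130, x -20 to +130.
Things that resemble listed ones, but are neither listed nor needed, are in the scene too. Of the things shaped like the part that bears mat_top, the cork one is meant.

How it is judged:
By the outcome, as a careful person would: the job done as asked, in the order asked, and still so for the second after the job is handed in, with the robot touching nothing.
It also fails if it takes over 59 s, if anything falls off the work surface, if the arm or the gripper's body presses on something with over 40 N, if the wrist force passes 120 N, or if a joint passes its speed limit or range.

## Working session

There is one attempt and no reset: what is moved stays moved. The work goes in short steps, Python scripts to look and compute and a tool call to move; the robot and the scene stay as the last step left them, time stands still between calls to the robot, and variables do not carry over. Pictures are saved under pics/ and viewed, at most 10 in all, crops included, and the job is handed in when it is done.

Besides the shell and the picture viewer there is one more tool, called by a JSON object that holds its "op" and its "data", one argument or row to a line. move_arm: Moves the arm, as the interface text tells. Its arguments: {"type":"object","properties":{"plan":{"type":"array"},"grip":{"type":"number"}},"required":["plan"]}

```bash
mkdir -p pics; cat > h.py <<'E'
import numpy as np, cv2, json
from bench import ctrl
from scipy.spatial.transform import Rotation as R
def rot(a):
    a=np.array(a,float)
    return a if a.shape==(3,3) else R.from_quat(np.r_[a[1:],a[0]]).as_matrix()
def shot(n,f):
    c=ctrl.camera(n); cv2.imwrite(f,cv2.cvtColor(c['pixels'],cv2.COLOR_RGB2BGR))
    np.savez(f[:-4]+'.npz',**c); return c
def load(f): return dict(np.load(f))
def ray(c,p):
    d=np.array([(p[0]-c['cx'])/c['fx'],(p[1]-c['cy'])/c['fy'],1.])
    return np.array(c['origin']),rot(c['attitude'])@d
def onz(c,p,z):
    o,d=ray(c,p); return o+d*(z-o[2])/d[2]
def proj(c,X):
    v=rot(c['attitude']).T@(np.array(X)-c['origin']); return np.array([c['fx']*v[0]/v[2]+c['cx'],c['fy']*v[1]/v[2]+c['cy']])
def tri(c1,p1,c2,p2):
    o1,d1=ray(c1,p1);o2,d2=ray(c2,p2)
    s=np.linalg.lstsq(np.c_[d1,-d2],o2-o1,rcond=None)[0]
    a,b=o1+d1*s[0],o2+d2*s[1]; return (a+b)/2,np.linalg.norm(a-b)
E
python3 - <<'E'
from h import *
for n in('scene','top'):
    c=shot(n,f'pics/{n}0.png'); print(n,c['fx'],c['cx'],c['cy'],c['origin'],rot(c['attitude']).round(3).tolist())
o=ctrl.get_obs(); print(o)
E
```

```text
scene 622.9645981403954 312.96680303977615 241.7603431760471 [ 1.85377242 -0.06637895  1.3953171 ] [[0.078, 0.699, -0.711], [0.997, -0.064, 0.045], [-0.014, -0.712, -0.702]]
top 454.55940773094045 316.43021799008966 240.07699933645108 [0.44817223 0.0358691  1.11321023] [[-0.008, -0.996, 0.083], [-1.0, 0.009, 0.006], [-0.006, -0.083, -0.997]]
{'time_s': 0.1, 'q': array([-1.33527640e+00,  1.81438718e-01,  1.60790239e+00,  2.21365799e-05,
        1.35381692e+00, -2.06292745e-01]), 'dq': array([-0.00018513, -0.00014352, -0.00184608,  0.0010457 ,  0.00185583,
        0.00053573]), 'joint_efforts': array([ 2.35923808e-04, -4.45876980e+01, -3.52235878e+01, -3.44085147e-04,
        4.13228525e-03, -1.23991899e-06]), 'eef_pos': array([ 0.24576575, -0.51928334,  0.23049273]), 'eef_rot': array([-7.82758261e-04,  9.75699485e-01,  2.19111622e-01, -6.31673801e-07]), 'wrist_force': array([-0.11264476,  0.02424884, -0.2530862 ]), 'torque': array([ 0.02587799, -0.0374739 ,  0.02538047]), 'grasp_force': 0.0, 'opening': 1.000281325999598}
```

View pics/scene0.png

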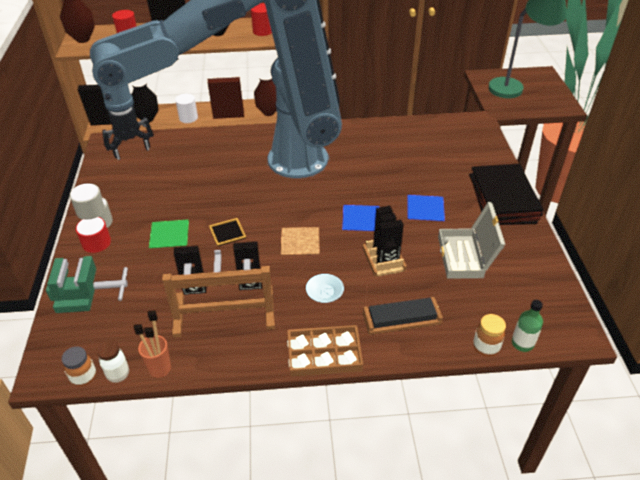

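View pics/top0.png

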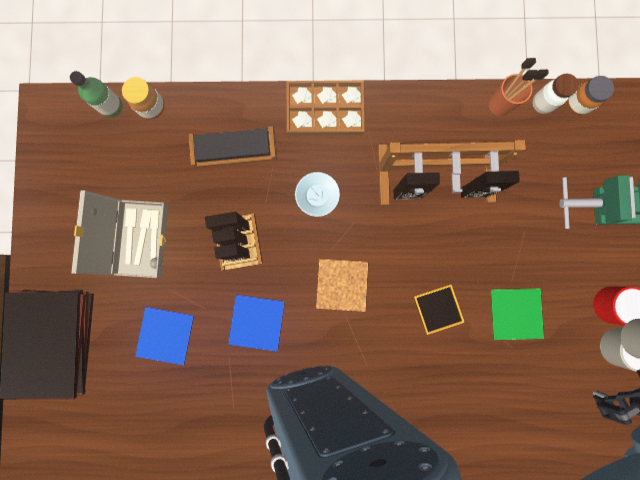

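The scene view shows the rack with its boards at (385,240), the cork mat at (300,240) and the stand at (220,285) with its empty middle hook at (217,260). In the top view, the rack is at (235,240), the mat at (342,285), the stand at (450,165) and the empty hook at (457,175).

Could be taken for the wanted board: the three rack boards (top view tops at about (225,220), (230,237), (235,252)) and the hung ones (scene (188,265) and (247,262)). Could be taken for the mat: the blue mats (360,217) and (426,207) and the green one (170,233) in the scene view. I'll check the rack in a close crop.

```bash
python3 - <<'E'
from h import *
s=cv2.imread('pics/scene0.png');t=cv2.imread('pics/top0.png')
a=cv2.resize(s[200:280,350:420],None,fx=5.7,fy=5.7,interpolation=cv2.INTER_CUBIC)[:456,:399]
b=cv2.resize(t[205:275,200:270],None,fx=5.7,fy=5.7,interpolation=cv2.INTER_CUBIC)[:399,:399]
b=cv2.copyMakeBorder(b,0,a.shape[0]-b.shape[0],0,0,0)
m=np.clip(np.hstack([a,b])*1.0,0,255); m=(255*(m/255)**.6).astype(np.uint8)
cv2.imwrite('pics/crop1.png',m)
a=cv2.resize(s[235:335,160:280],None,fx=3.3,fy=3.3,interpolation=cv2.INTER_CUBIC)
b=cv2.resize(t[130:215,375:530],None,fx=2.58,fy=2.58,interpolation=cv2.INTER_CUBIC)
b=cv2.copyMakeBorder(b,0,a.shape[0]-b.shape[0],0,0,0)
m=np.hstack([a,b]); m=(255*(m/255)**.6).astype(np.uint8)
cv2.imwrite('pics/crop2.png',m); print(m.shape)
E
```

```text
(330, 796, 3)
```

View pics/crop1.png

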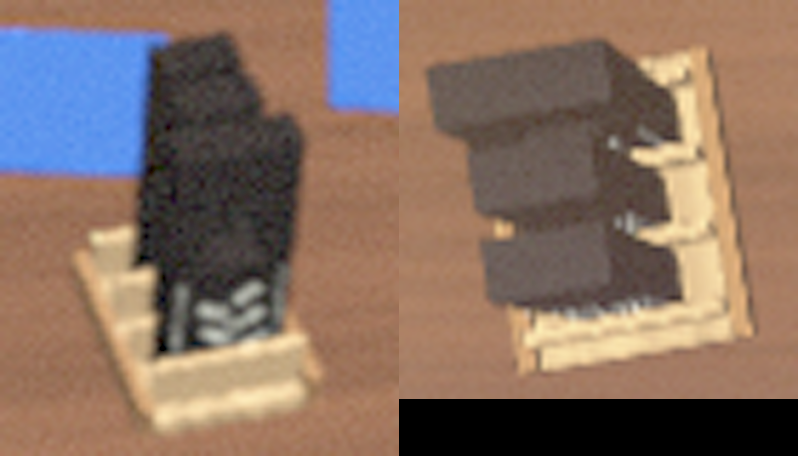

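View pics/crop2.png

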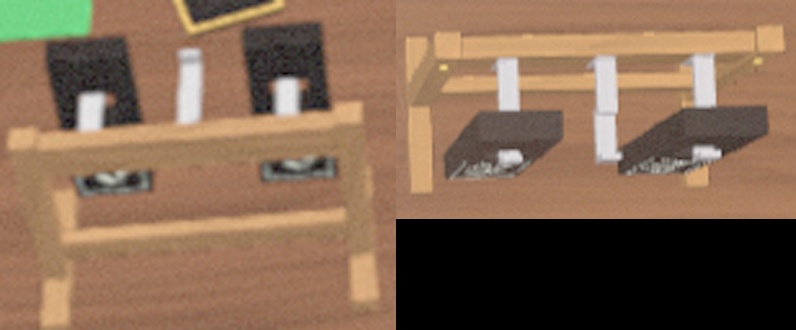

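The crops show that the top-row board is the widest: its top face runs (205,216)–(236,212), about 31 px against 22–24 px for the other two. So it's the wide board, in the far (+x) slot. The middle hook is free, with its tip near top view (456,191) and scene (217,251). Next I measure.

```bash
python3 - <<'E'
from h import *
t=load('pics/top0.npz');s=load('pics/scene0.npz')
f=lambda c,z:[onz(c,p,z)[:2].round(4).tolist() for p in z]
def P(l,z): 
    q=np.array([onz(t,p,z)[:2] for p in l]);return q
# top faces by brightness mask
g=cv2.cvtColor(t['pixels'],cv2.COLOR_RGB2HSV); roi=np.zeros((480,640),np.uint8); roi[205:275,200:265]=1
m=((g[...,1]<90)&(g[...,2]>55)&(g[...,2]<120)&(roi>0)).astype(np.uint8)
n,l,st,ce=cv2.connectedComponentsWithStats(cv2.morphologyEx(m,cv2.MORPH_OPEN,np.ones((3,3))))
for i in range(1,n):
    if st[i,4]<60: continue
    pts=np.argwhere(l==i)[:,::-1]
    w=np.array([onz(t,p,.182)[:2] for p in pts]).astype(np.float32)
    print('top',ce[i],st[i],cv2.minAreaRect(w*1000),w.mean(0))
q=P([(205.4,216.4),(236.1,212.4),(237.4,222.2),(207.2,228.2)],.182); print('manual',q.round(4).tolist(),q.mean(0))
# rack base corners in wood: right edge in crop (735,335),(705,48); (520,372),( ...)
cr=lambda x,y:((x-399)/5.7+200,y/5.7+205)
print('rack right edge z.042',P([cr(753,330),cr(708,46),cr(520,372)],.04).round(4).tolist())
# cork
for nme,c,lo,hi in(('top',t,(8,80,140),(20,200,255)),('scene',s,(8,60,140),(20,200,255))):
    h=cv2.cvtColor(c['pixels'],cv2.COLOR_RGB2HSV);mm=cv2.inRange(h,lo,hi)
    r=np.zeros_like(mm)
    if nme=='top': r[250:320,305:380]=1
    else: r[222:260,272:328]=1
    mm*=r; k=max(cv2.findContours(mm,0,2)[0],key=cv2.contourArea)[:,0]
    w=np.array([onz(c,p,.004)[:2] for p in k]).astype(np.float32)
    print('mat',nme,cv2.minAreaRect(w*1000))
# hook
D=lambda x,y:((x-396)/2.58+375,y/2.58+130)
S=lambda x,y:(x/3.3+160,y/3.3+235)
print('posts',P([D(448,45),D(770,38)],.187).round(4).tolist())
print('rail',P([D(465,60),D(755,52)],.181).round(4).tolist())
print('tip tri',tri(t,D(606,152),s,S(189,52)))
h=t['pixels'].astype(int);
mk=((h.min(2)>120)&(h.max(2)-h.min(2)<45)).astype(np.uint8); r=np.zeros_like(mk); r[145:200,445:470]=1; mk*=r
for y in range(150,197,2):
    x=np.flatnonzero(mk[y]); print(y,x.min() if len(x) else None,x.max() if len(x) else None,end='; ')
h=s['pixels'].astype(int);mk=((h.min(2)>110)&(h.max(2)-h.min(2)<45)).astype(np.uint8); r=np.zeros_like(mk); r[240:280,205:230]=1; mk*=r
print()
for y in range(244,280,2):
    x=np.flatnonzero(mk[y]); print(y,x.min() if len(x) else None,x.max() if len(x) else None,end='; ')
E
```

```text
top [221.35502959 220.30177515] [206 216  31  11 169] ((570.0655517578125, 238.35000610351562), (17.703060150146484, 63.054378509521484), 9.434649467468262) [0.5686836  0.23716763]
top [222.51690821 235.17874396] [213 229  21  13 207] ((538.8544311523438, 233.8364715576172), (23.766677856445312, 42.897216796875), 7.668909072875977) [0.53778994 0.23448697]
top [225.21962617 250.77570093] [215 245  22  13 214] ((505.65716552734375, 228.26039123535156), (21.29132843017578, 43.524776458740234), 7.664927959442139) [0.50555557 0.22863671]
manual [[0.5771, 0.2703], [0.5849, 0.2068], [0.5644, 0.204], [0.5525, 0.2663]] [0.56973559 0.23682175]
rack right edge z.042 [[0.4849, 0.1706], [0.6037, 0.1896], [0.4683, 0.2671]]
mat top ((431.52410888671875, -17.83185577392578), (121.55680847167969, 122.77422332763672), 85.78285217285156)
mat scene ((432.5374755859375, -18.652481079101562), (125.149658203125, 128.03866577148438), 85.15828704833984)
posts [[0.7173, -0.1241], [0.7204, -0.3829]]
rail [[0.7065, -0.1386], [0.7108, -0.373]]
tip tri (array([ 0.63094167, -0.25217909,  0.17585904]), np.float64(0.0011892980189906505))
150 None None; 152 452 459; 154 451 459; 156 452 459; 158 452 459; 160 452 459; 162 452 459; 164 452 460; 166 453 460; 168 453 460; 170 453 460; 172 453 460; 174 452 459; 176 452 459; 178 452 459; 180 452 459; 182 452 459; 184 452 459; 186 453 459; 188 452 459; 190 453 461; 192 None None; 194 None None; 196 None None; 
244 None None; 246 None None; 248 None None; 250 214 220; 252 215 219; 254 215 220; 256 215 220; 258 215 220; 260 214 220; 262 214 220; 264 214 220; 266 214 220; 268 214 220; 270 214 220; 272 None None; 274 None None; 276 None None; 278 None None;
```

```bash
python3 - <<'E'
from h import *
t=load('pics/top0.npz');s=load('pics/scene0.npz')
print('step',onz(t,(456,173),.173),'tipouter bottom',onz(t,(456,191),.160),'tipouter top?',onz(t,(456,189),.177))
h=t['pixels'][140:196,453:459].mean((1,2)).round(); print(list(zip(range(140,196),h)))
h=s['pixels'][244:276,215:219].mean((1,2)).round(); print(list(zip(range(244,276),h)))
for p in[(217,249.5),(217,252)]: print(onz(s,p,.177))
print('y',onz(t,(455.6,180),.165),onz(t,(456.4,166),.173),onz(s,(217.3,258),.165),onz(s,(217.2,268),.173))
# expected projections of hook landmark for candidate seat
for x in(.645,.648,.651):
    print(x,[proj(t,(x+a,-.255,z)).round(1).tolist() for a,z in((-.022,.16),(-.022,.177),(-.017,.177),(.017,.173),(.063,.173))],[proj(s,(x+a,-.255,z)).round(1).tolist() for a,z in((-.022,.177),(-.017,.177),(-.017,.165),(.017,.173))])
E
```

```text
step [ 0.66535337 -0.25275233  0.173     ] tipouter bottom [ 0.62960863 -0.2554377   0.16      ] tipouter top? [ 0.6305888  -0.25038442  0.177     ]
[(140, np.float64(76.0)), (141, np.float64(77.0)), (142, np.float64(82.0)), (143, np.float64(111.0)), (144, np.float64(132.0)), (145, np.float64(126.0)), (146, np.float64(120.0)), (147, np.float64(117.0)), (148, np.float64(121.0)), (149, np.float64(127.0)), (150, np.float64(123.0)), (151, np.float64(140.0)), (152, np.float64(171.0)), (153, np.float64(186.0)), (154, np.float64(201.0)), (155, np.float64(200.0)), (156, np.float64(201.0)), (157, np.float64(200.0)), (158, np.float64(199.0)), (159, np.float64(201.0)), (160, np.float64(199.0)), (161, np.float64(200.0)), (162, np.float64(200.0)), (163, np.float64(201.0)), (164, np.float64(201.0)), (165, np.float64(200.0)), (166, np.float64(199.0)), (167, np.float64(198.0)), (168, np.float64(198.0)), (169, np.float64(199.0)), (170, np.float64(198.0)), (171, np.float64(197.0)), (172, np.float64(196.0)), (173, np.float64(170.0)), (174, np.float64(161.0)), (175, np.float64(201.0)), (176, np.float64(
[... 1314 characters left out ...]
oat64(129.0))]
[ 0.62688015 -0.25350342  0.177     ]
[ 0.63660929 -0.25319386  0.177     ]
y [ 0.65218931 -0.2538588   0.165     ] [ 0.68027728 -0.25409374  0.173     ] [ 0.64795694 -0.25347011  0.165     ] [ 0.69332352 -0.25134012  0.173     ]
0.645 [[455.9, 194.1], [458.3, 192.6], [458.3, 190.2], [457.1, 174.6], [456.4, 153.1]] [[216.5, 248.5], [216.4, 249.8], [217.0, 252.9], [216.2, 259.7]]
0.648 [[455.9, 192.7], [458.3, 191.2], [458.2, 188.8], [457.1, 173.2], [456.3, 151.7]] [[216.5, 249.3], [216.4, 250.6], [216.9, 253.6], [216.2, 260.5]]
0.651 [[455.8, 191.3], [458.2, 189.7], [458.2, 187.4], [457.0, 171.7], [456.3, 150.3]] [[216.4, 250.1], [216.4, 251.4], [216.9, 254.4], [216.1, 261.3]]
```

{"op": "move_arm", "data": {
  "plan": [0.2,0.5,0.4,0,0,-0.03,0.6,1.5,0.6,0,0,-0.06,1.1,2.6,0.6,0,0,-0.1,1.6,3.7,0.6,0,0,-0.15,2.1,4.8,0.6,0,0,-0.2,2.55,5.9,0.6,0,0,-0.25,3.0,7.0,0.6,0,0,-0.293,3.5,8.1,0.6,0,0,-0.293,4.0,9.2,0.6,0,0,-0.293,4.4,10.2,0.6,0,0,-0.293],
  "grip": 85
}}

```text
time_s: 1.35
eef_pos: [0.4662, -0.0076, 0.2611]
eef_rot: [0.0, 0.997, 0.075, 0.0]
wrist_force: [1.0, -0.4, -0.4]
opening: 0.995
grasp_force: 0.0
```

{"op": "move_arm", "data": {
  "plan": [0.45,1.1,0,0,0,0,0.9,2.2,0,0,0,0,1.35,3.2,0,0,0,0,1.7,4.1,0,0,0,0,1.95,4.65,0,0,0,0,2.094,4.936,0,0,0,0,2.094,4.936,0,0,0,0,2.094,4.936,0,0,0,0]
}}

```text
time_s: 2.35
eef_pos: [0.5703, 0.2359, 0.2612]
eef_rot: [0.0, 0.997, 0.074, -0.0]
wrist_force: [-0.5, -0.2, 1.0]
opening: 0.994
grasp_force: 0.0
```

```bash
cat >> h.py <<'E'
def st():
    o=ctrl.get_obs(); r=rot(o['eef_rot']); print('t',round(o['time_s'],2),'p',o['eef_pos'].round(4),'psi',round(np.arctan2(r[1,1],r[0,1]),4),'z',r[:,2].round(3),'F',o['wrist_force'].round(1),'open',round(o['opening']*85.4,1),'gf',round(o['grasp_force'],1),'q',o['q'].round(2)); return o
E
python3 - <<'E'
from h import *
st(); c=shot('top','pics/top1.png'); s=shot('scene','pics/scene1.png')
a=cv2.resize(c['pixels'][185:285,180:290],None,fx=3.6,fy=3.6)[...,::-1]; b=cv2.resize(s['pixels'][160:285,345:445],None,fx=2.88,fy=2.88)[...,::-1]
cv2.imwrite('pics/c3.png',(255*(np.hstack([a,b])/255)**.6).astype(np.uint8))
E
```

```text
t 2.35 p [0.5703 0.2359 0.2612] psi -1.4228 z [-0.001 -0.001 -1.   ] F [-0.5 -0.2  1. ] open 84.9 gf 0.0 q [ 0.2   0.25  1.46 -0.    1.43  1.62]
```

View pics/c3.png

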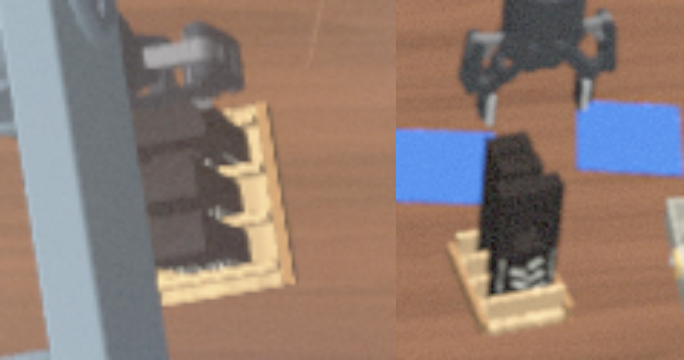

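The gripper is above the far-slot board, fingers along its width on both sides (scene crop fingers at (490,100) and (583,90)). I'll descend now.

{"op": "move_arm", "data": {
  "plan": [0,0.03,-0.4,0,0,0,0,0.03,-0.9,0,0,0,0,0.03,-1.3,0,0,0,0,0.03,-1.7,0,0,0,0,0.03,-2.0,0,0,0,0,0.03,-2.3,0,0,0,0,0.03,-2.48,0,0,0,0,0.03,-2.48,0,0,0]
}}

```text
time_s: 3.45
eef_pos: [0.5702, 0.2384, 0.1366]
eef_rot: [0.0, 0.997, 0.074, -0.001]
wrist_force: [0.4, 0.1, 0.1]
opening: 0.997
grasp_force: 0.0
```

```bash
python3 - <<'E'
from h import *
st(); s=shot('scene','pics/scene2.png')
b=cv2.resize(s['pixels'][170:285,335:455],None,fx=5,fy=5)[...,::-1]
cv2.imwrite('pics/c4.png',(255*(b/255)**.55).astype(np.uint8))
E
```

```text
t 3.45 p [0.5702 0.2384 0.1366] psi -1.4219 z [-0.001 -0.    -1.   ] F [0.4 0.1 0.1] open 85.1 gf 0.0 q [0.2  0.37 1.57 0.   1.2  1.63]
```

View pics/c4.png

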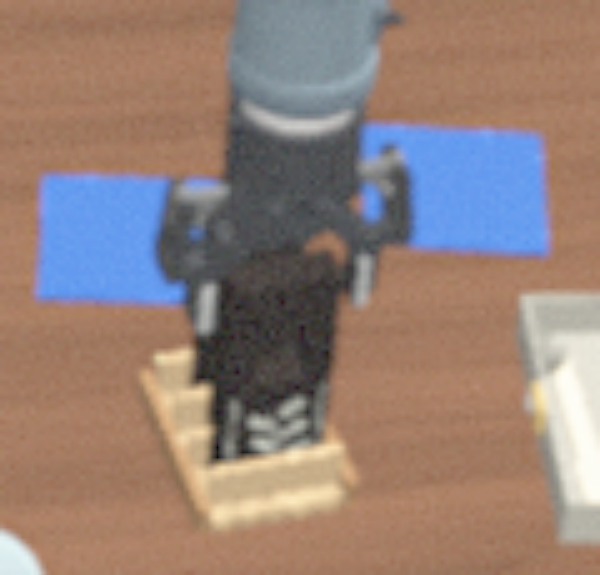

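The fingers straddle the front (far-slot) wide board: pads at crop (207,305) and (362,280), board from 215 to 335. Closing now.

{"op": "move_arm", "data": {
  "plan": [0,0,0,0,0,0,0,0,0,0,0,0,0,0,0,0,0,0,0,0,0,0,0,0,0,0,0,0,0,0,0,0,0,0,0,0],
  "grip": 50
}}

```text
time_s: 4.25
eef_pos: [0.5714, 0.2389, 0.1385]
eef_rot: [-0.0, 0.997, 0.074, 0.001]
wrist_force: [0.6, 1.5, 6.7]
opening: 0.769
grasp_force: 67.0
```

{"op": "move_arm", "data": {
  "plan": [0,0,0.08,0,0,0,0,0,0.2,0,0,0,0,0,0.35,0,0,0,0,0,0.5,0,0,0,0,0,0.7,0,0,0,0,0,0.9,0,0,0,0,0,1.1,0,0,0,0,0,1.2,0,0,0,0,0,1.2,0,0,0]
}}

```text
time_s: 5.38
eef_pos: [0.5708, 0.2386, 0.1978]
eef_rot: [-0.0, 0.997, 0.074, 0.0]
wrist_force: [0.3, 0.6, -1.5]
opening: 0.769
grasp_force: 66.5
```

```bash
python3 - <<'E'
from h import *
st()
E
```

```text
t 5.38 p [0.5708 0.2386 0.1978] psi -1.422 z [ 0.001  0.    -1.   ] F [ 0.3  0.6 -1.5] open 65.6 gf 66.5 q [0.2  0.31 1.52 0.   1.31 1.63]
```

{"op": "move_arm", "data": {
  "plan": [0.05,-0.35,0,0,0,0,0.15,-1.0,0,0,0,0,0.26,-1.7,0,0,0,0,0.3,-2.3,0,0,0,0,-0.2,-2.9,0,0,0,-0.03,-0.9,-3.5,0,0,0,-0.06,-1.6,-4.1,0,0,0,-0.09,-2.2,-4.65,0,0,0,-0.12,-2.6,-5.0,0,0,0,-0.135,-2.77,-5.13,0,0,0,-0.135]
}}

```text
time_s: 6.62
eef_pos: [0.4309, -0.0194, 0.197]
eef_rot: [0.0, 1.0, 0.006, -0.0]
wrist_force: [0.2, 0.3, -1.9]
opening: 0.762
grasp_force: 67.0
```

{"op": "move_arm", "data": {
  "plan": [0,0,0,0,0,0,0,0,-0.3,0,0,0,0,0,-0.6,0,0,0,0,0,-0.9,0,0,0,0,0,-1.1,0,0,0,0,0,-1.2,0,0,0,0,0,-1.2,0,0,0]
}}

```text
time_s: 7.5
eef_pos: [0.432, -0.0179, 0.137]
eef_rot: [-0.0, 1.0, 0.007, -0.0]
wrist_force: [-0.5, -0.1, -1.5]
opening: 0.764
grasp_force: 67.0
```

```bash
python3 - <<'E'
from h import *
st()
E
```

```text
t 7.5 p [ 0.432  -0.0179  0.137 ] psi -1.557 z [-0.001  0.    -1.   ] F [-0.5 -0.1 -1.5] open 65.2 gf 67.0 q [-0.32 -0.03  2.04  0.    1.13  1.24]
```

{"op": "move_arm", "data": {
  "plan": [0,0,-0.06,0,0,0,0,0,-0.12,0,0,0,0,0,-0.14,0,0,0,0,0,-0.14,0,0,0]
}}

```text
time_s: 8.0
eef_pos: [0.4322, -0.018, 0.1305]
eef_rot: [0.0, 1.0, 0.007, 0.0]
wrist_force: [0.4, 1.1, -1.3]
opening: 0.766
grasp_force: 67.0
```

{"op": "move_arm", "data": {
  "plan": [0,0,-0.02,0,0,0,0,0,-0.02,0,0,0]
}}

```text
time_s: 8.25
eef_pos: [0.4326, -0.018, 0.1304]
eef_rot: [0.0, 1.0, 0.007, 0.001]
wrist_force: [-3.4, 2.6, 9.1]
opening: 0.764
grasp_force: 67.9
```

{"op": "move_arm", "data": {
  "plan": [0,0,0,0,0,0,0,0,0,0,0,0,0,0,0,0,0,0,0,0,0,0,0,0],
  "grip": 85
}}

```text
time_s: 8.75
eef_pos: [0.432, -0.018, 0.1292]
eef_rot: [-0.0, 1.0, 0.007, -0.0]
wrist_force: [-1.4, 0.1, -0.7]
opening: 0.998
grasp_force: 0.0
```

{"op": "move_arm", "data": {
  "plan": [0,0,0.2,0,0,0,0,0,0.6,0,0,0,0,0,1.1,0,0,0,0,0,1.6,0,0,0,0,0,2.0,0,0,0,0,0,2.2,0,0,0,0,0,2.2,0,0,0]
}}

```text
time_s: 9.62
eef_pos: [0.4324, -0.0181, 0.24]
eef_rot: [0.0, 1.0, 0.007, 0.001]
wrist_force: [0.3, -0.3, -0.5]
opening: 0.995
grasp_force: 0.0
```

```bash
python3 - <<'E'
from h import *
st(); s=shot('scene','pics/scene5.png');t=shot('top','pics/top5.png')
b=cv2.resize(s['pixels'][140:270,250:350],None,fx=4,fy=4)[...,::-1];a=cv2.resize(t['pixels'][220:350,290:390],None,fx=4,fy=4)[...,::-1]
cv2.imwrite('pics/c5.png',(255*(np.hstack([a,b])/255)**.6).astype(np.uint8))
E
```

```text
t 9.62 p [ 0.4324 -0.0181  0.24  ] psi -1.557 z [ 0.001 -0.001 -1.   ] F [ 0.3 -0.3 -0.5] open 84.9 gf 0.0 q [-0.32 -0.16  1.94 -0.    1.37  1.24]
```

View pics/c5.png

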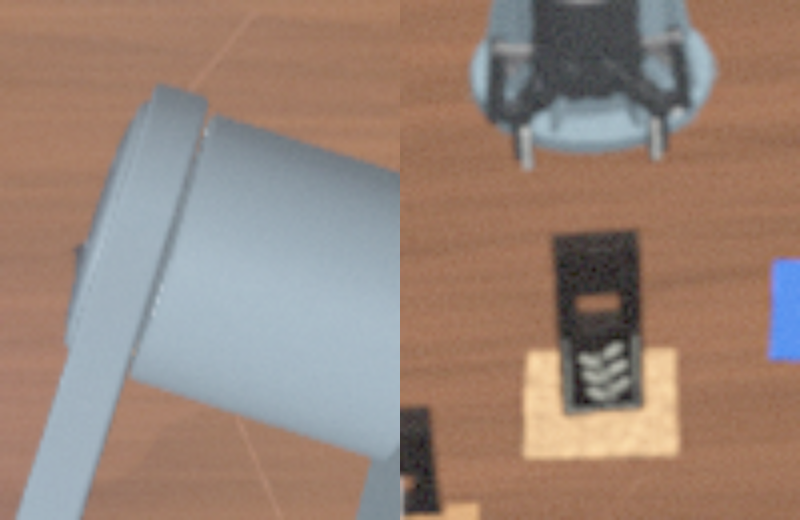

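The board stands upright on the cork mat, hole visible at crop (598,302); the gripper is clear above it. I'll measure its pose for the second grasp.

```bash
python3 - <<'E'
from h import *
s=load('pics/scene5.npz'); C=lambda x,y:(250+(x-400)/4-.0,140+y/4)
a,b=onz(s,C(564,413),.004),onz(s,C(641,406),.004); print('bottom front',a,b,(a+b)/2,np.linalg.norm(a-b),np.degrees(np.arctan2(*(b-a)[:2][::-1])))
a,b=onz(s,C(553,236),.174),onz(s,C(637,230),.174); print('top back',a,b,(a+b)/2,np.linalg.norm(a-b))
for x,y,z in((.444,-.051,.004),(.444,.015,.004),(.42,-.051,.174),(.42,.015,.174)):
    p=proj(s,(x,y,z)); print(((p-[250,140])*4+[400,0]).round())
E
```

```text
bottom front [ 0.44605219 -0.04622408  0.004     ] [0.44375438 0.01525082 0.004     ] [ 0.44490329 -0.01548663  0.004     ] 0.06151782857108282 92.14060193501352
top back [ 0.42862185 -0.04700493  0.174     ] [0.42763664 0.01632134 0.174     ] [ 0.42812924 -0.0153418   0.174     ] 0.06333393657889856
[558. 412.]
[641. 406.]
[547. 229.]
[635. 224.]
```

{"op": "move_arm", "data": {
  "plan": [0,0,0,0,0,0.157,0,0,0,0,0,0.314,0,0,0,0,0,0.471,0,0,0,0,0,0.628,0,0,0,0,0,0.785,0,0,0,0,0,0.942,0,0,0,0,0,1.1,0,0,0,0,0,1.257,0,0,0,0,0,1.414,0,0,0,0,0,1.571],
  "grip": 85
}}

```text
time_s: 10.98
eef_pos: [0.4314, -0.0178, 0.2381]
eef_rot: [-0.001, 0.7, 0.714, -0.001]
wrist_force: [0.8, 0.1, 0.7]
opening: 0.999
grasp_force: 0.0
```

{"op": "move_arm", "data": {
  "plan": [0.02,0,0,0,0,0,0.02,0,-0.4,0,0,0,0.02,0,-0.8,0,0,0,0.02,0,-1.2,0,0,0,0.02,0,-1.5,0,0,0,0.02,0,-1.75,0,0,0,0.02,0,-1.86,0,0,0,0.02,0,-1.86,0,0,0]
}}

```text
time_s: 11.98
eef_pos: [0.433, -0.018, 0.1462]
eef_rot: [-0.0, 0.702, 0.712, -0.0]
wrist_force: [-0.6, 0.4, 0.3]
opening: 0.995
grasp_force: 0.0
```

```bash
python3 - <<'E'
from h import *
st()
E
```

```text
t 11.97 p [ 0.433  -0.018   0.1462] psi 0.0136 z [-0.  0. -1.] F [-0.6  0.4  0.3] open 84.9 gf 0.0 q [-0.32 -0.04  2.03 -0.    1.16 -0.33]
```

{"op": "move_arm", "data": {
  "plan": [0,0,0,0,0,0,0,0,0,0,0,0,0,0,0,0,0,0,0,0,0,0,0,0],
  "grip": 32
}}

```text
time_s: 12.48
eef_pos: [0.4331, -0.018, 0.1464]
eef_rot: [0.0, 0.702, 0.712, 0.0]
wrist_force: [0.5, -0.4, -0.3]
opening: 0.375
grasp_force: 0.0
```

{"op": "move_arm", "data": {
  "plan": [0,0,0,0,0,0,0,0,0,0,0,0,0,0,0,0,0,0,0,0,0,0,0,0],
  "grip": 15
}}

```text
time_s: 12.98
eef_pos: [0.4334, -0.0181, 0.1466]
eef_rot: [0.0, 0.702, 0.712, 0.0]
wrist_force: [0.6, -0.5, 2.4]
opening: 0.27
grasp_force: 59.4
```

```bash
python3 - <<'E'
from h import *
st()
E
```

```text
t 12.97 p [ 0.4334 -0.0181  0.1466] psi 0.014 z [ 0.001 -0.    -1.   ] F [ 0.6 -0.5  2.4] open 23.0 gf 59.4 q [-0.32 -0.04  2.03  0.    1.15 -0.33]
```

{"op": "move_arm", "data": {
  "plan": [0,0,0.1,0,0,0,0,0,0.3,0,0,0,0,0,0.6,0,0,0,0,0,0.9,0,0,0,0,0,1.1,0,0,0,0,0,1.16,0,0,0,0,0,1.16,0,0,0]
}}

```text
time_s: 13.85
eef_pos: [0.433, -0.018, 0.2043]
eef_rot: [0.0, 0.702, 0.712, 0.0]
wrist_force: [0.3, 0.1, -1.8]
opening: 0.273
grasp_force: 59.0
```

{"op": "move_arm", "data": {
  "plan": [0.2,-0.35,0,0,0,0,0.5,-0.9,0,0,0,0,0.85,-1.5,0,0,0,0,1.25,-2.2,0,0,0,0,1.65,-2.9,0,0,0,0,2.05,-3.6,0,0,0,0,2.4,-4.2,0,0,0,0,2.65,-4.6,0,0,0,0,2.736,-4.73,0,0,0,0,2.736,-4.73,0,0,0,0]
}}

```text
time_s: 15.1
eef_pos: [0.5695, -0.2548, 0.2034]
eef_rot: [-0.001, 0.702, 0.712, -0.0]
wrist_force: [1.2, 1.1, -2.2]
opening: 0.272
grasp_force: 59.1
```

```bash
python3 - <<'E'
from h import *
st(); s=shot('scene','pics/scene6.png');t=shot('top','pics/top6.png')
b=cv2.resize(s['pixels'][180:310,165:275],None,fx=4,fy=4)[...,::-1];a=cv2.resize(t['pixels'][120:250,410:510],None,fx=3.5,fy=4)[...,::-1]
cv2.imwrite('pics/c6.png',(255*(np.hstack([a,b])/255)**.6).astype(np.uint8))
E
```

```text
t 15.1 p [ 0.5695 -0.2548  0.2034] psi 0.0133 z [-0.001  0.001 -1.   ] F [ 1.2  1.1 -2.2] open 23.3 gf 59.1 q [-0.61  0.31  1.5   0.    1.33 -0.62]
```

View pics/c6.png

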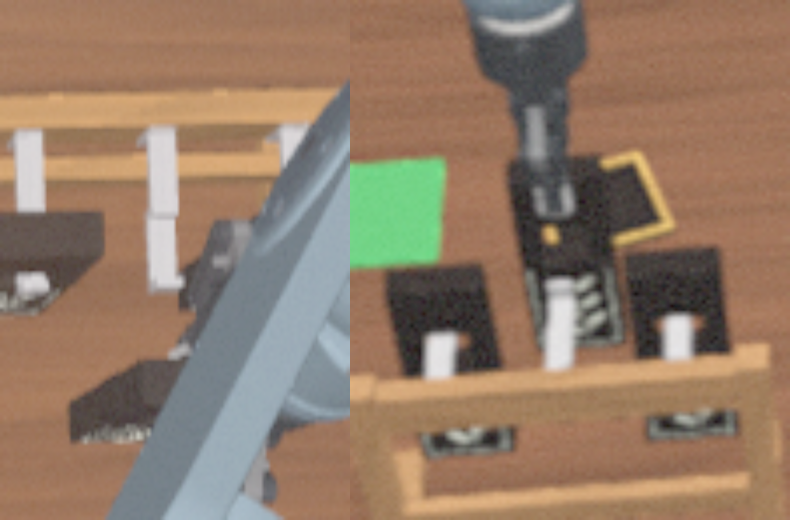

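The top crop shows the board in front of the hook, which is free. In the scene crop, the board (512–622) stands between the hung ones, with the hook tip at (560,285). I'll check the lateral alignment.

```bash
python3 - <<'E'
from h import *
s=load('pics/scene6.npz'); C=lambda x,y:(165+(x-350)/4,180+y/4)
a,b=onz(s,C(541,346),.0614),onz(s,C(624,341),.0614);print(a,b,(a+b)/2)
a,b=onz(s,C(511,160),.2314),onz(s,C(601,154),.2314);print(a,b,(a+b)/2)
for L,Rr in(((423,455),(513,450)),((648,439),(736,434))):
    a,b=onz(s,C(*L),.041),onz(s,C(*Rr),.041);print('hung',a,b,(a+b)/2)
E
```

```text
[ 0.58011985 -0.28149123  0.0614    ] [ 0.58058925 -0.22063321  0.0614    ] [ 0.58035455 -0.25106222  0.0614    ]
[ 0.56302411 -0.28132541  0.2314    ] [ 0.56262737 -0.21923692  0.2314    ] [ 0.56282574 -0.25028117  0.2314    ]
hung [ 0.66065534 -0.36529588  0.041     ] [ 0.66169087 -0.3010782   0.041     ] [ 0.6611731  -0.33318704  0.041     ]
hung [ 0.65991175 -0.20447719  0.041     ] [ 0.66082163 -0.14121665  0.041     ] [ 0.66036669 -0.17284692  0.041     ]
```

{"op": "move_arm", "data": {
  "plan": [0,-0.02,0,0,0,0,0.15,-0.02,0,0,0,0,0.35,-0.02,0,0,0,0,0.55,-0.02,0,0,0,0,0.75,-0.02,0,0,0,0,0.95,-0.02,0,0,0,0,1.15,-0.02,0,0,0,0,1.35,-0.02,0,0,0,0,1.5,-0.02,0,0,0,0,1.56,-0.02,0,0,0,0]
}}

```text
time_s: 16.45
eef_pos: [0.6483, -0.2554, 0.2042]
eef_rot: [-0.0, 0.702, 0.712, -0.0]
wrist_force: [-0.3, -0.4, -2.6]
opening: 0.267
grasp_force: 59.1
```

```bash
python3 - <<'E'
from h import *
st(); s=shot('scene','pics/scene7.png');t=shot('top','pics/top7.png')
b=cv2.resize(s['pixels'][180:310,165:275],None,fx=4,fy=4)[...,::-1];a=cv2.resize(t['pixels'][120:250,410:510],None,fx=3.5,fy=4)[...,::-1]
cv2.imwrite('pics/c7.png',(255*(np.hstack([a,b])/255)**.6).astype(np.uint8))
E
```

```text
t 16.45 p [ 0.6483 -0.2554  0.2042] psi 0.0142 z [-0.  0. -1.] F [-0.3 -0.4 -2.6] open 22.8 gf 59.1 q [-0.55  0.47  1.29  0.    1.38 -0.56]
```

View pics/c7.png

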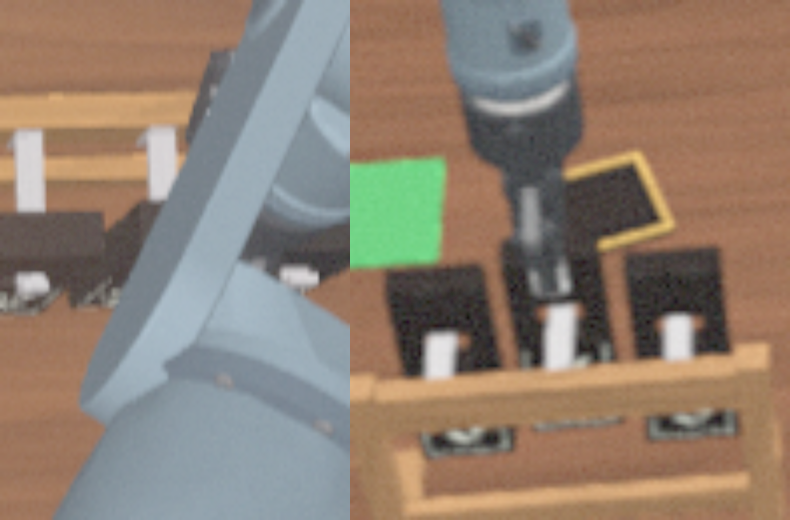

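The hook arm at crop (561,330) runs through the middle of the hole, no contact forces. Lowering into the throat.

{"op": "move_arm", "data": {
  "plan": [0,0,-0.06,0,0,0,0,0,-0.14,0,0,0,0,0,-0.22,0,0,0,0,0,-0.3,0,0,0,0,0,-0.36,0,0,0,0,0,-0.4,0,0,0,0,0,-0.4,0,0,0]
}}

```text
time_s: 17.42
eef_pos: [0.6478, -0.2554, 0.1841]
eef_rot: [-0.0, 0.702, 0.712, -0.0]
wrist_force: [-0.1, -0.4, -0.9]
opening: 0.268
grasp_force: 59.1
```

{"op": "move_arm", "data": {
  "plan": [0,0,-0.02,0,0,0,0,0,-0.02,0,0,0]
}}

```text
time_s: 17.68
eef_pos: [0.648, -0.2556, 0.1837]
eef_rot: [0.0, 0.702, 0.712, 0.0]
wrist_force: [-0.3, -0.3, -0.5]
opening: 0.268
grasp_force: 59.1
```

{"op": "move_arm", "data": {
  "plan": [0,0,-0.02,0,0,0,0,0,-0.02,0,0,0]
}}

```text
time_s: 17.92
eef_pos: [0.6481, -0.2556, 0.1836]
eef_rot: [0.0, 0.702, 0.712, 0.0]
wrist_force: [-2.9, 1.5, 5.4]
opening: 0.27
grasp_force: 60.1
```

Seated at the expected height (TCP 0.1836 against 0.1832 predicted). Release.

{"op": "move_arm", "data": {
  "plan": [0,0,0.01,0,0,0,0,0,0.01,0,0,0,0,0,0.01,0,0,0,0,0,0.01,0,0,0],
  "grip": 50
}}

```text
time_s: 18.42
eef_pos: [0.6478, -0.2555, 0.1826]
eef_rot: [-0.0, 0.702, 0.712, -0.0]
wrist_force: [0.6, 0.3, -0.5]
opening: 0.587
grasp_force: 0.0
```

{"op": "move_arm", "data": {
  "plan": [0,0,0.1,0,0,0,0,0,0.3,0,0,0,0,0,0.7,0,0,0,0,0,1.2,0,0,0,-0.5,0,1.8,0,0,0,-1.5,0,2.0,0,0,0,-2.5,0,2.0,0,0,0,-3.5,0,2.0,0,0,0,-4.2,0,2.0,0,0,0,-4.2,0,2.0,0,0,0]
}}

```text
time_s: 19.68
eef_pos: [0.4367, -0.2559, 0.2849]
eef_rot: [0.001, 0.703, 0.711, -0.0]
wrist_force: [0.1, -0.5, -0.1]
opening: 0.584
grasp_force: 0.0
```

```bash
python3 - <<'E'
from h import *
st(); s=shot('scene','pics/scene8.png');t=shot('top','pics/top8.png')
b=cv2.resize(s['pixels'][220:340,165:275],None,fx=4,fy=4)[...,::-1];a=cv2.resize(t['pixels'][120:240,385:525],None,fx=2.5,fy=4)[...,::-1]
cv2.imwrite('pics/c8.png',(255*(np.hstack([a,b])/255)**.6).astype(np.uint8))
E
```

```text
t 19.68 p [ 0.4367 -0.2559  0.2849] psi 0.0122 z [ 0.002 -0.002 -1.   ] F [ 0.1 -0.5 -0.1] open 49.9 gf 0.0 q [-0.76 -0.02  1.71 -0.    1.45 -0.78]
```

View pics/c8.png

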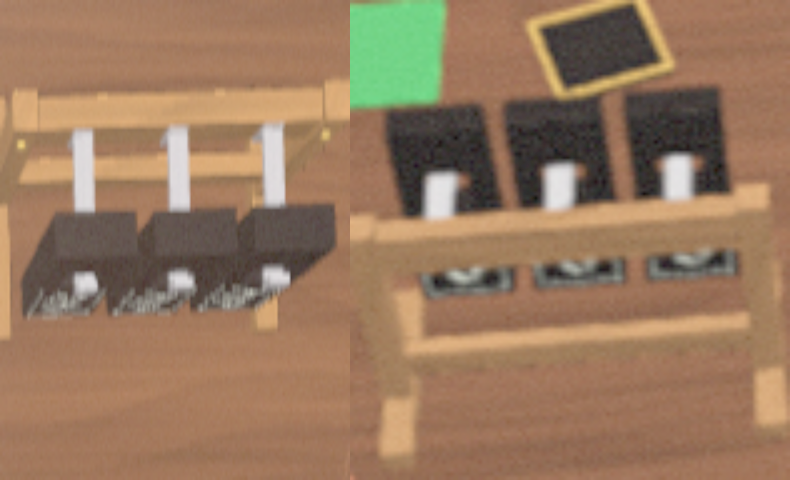

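The board hangs straight on the middle hook, level with the hung boards on both sides: scene crop (558,150), lower edge at about (580,270) in line with the others. The arm is clear, so I'll hand in.

```bash
python3 -c "
from bench import ctrl
print(ctrl.hand_in())"
```

```text
the job is handed in; nothing more can be done
None
```

The wide board now hangs straight by its hole on the middle hook, between the two boards already there; it was set down on the cork mat and regripped across its thickness on the way, and I've let go and handed the job in at about 20 s.

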